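# Fit the 24-well block on the thermal mixer

## Robot

A 6-joint arm with a two-finger parallel gripper is mounted at the origin on the work surface. World frame = base frame: x ahead of the robot, y to its left, z up, the work surface at z = 0. Lengths are in m, angles in degrees, forces in N, time in s.
With the tool pointing down it reaches from about 0.4 to 0.825 m from the base axis. Payload 7 kg.
Tool frame: the origin (TCP) lies midway between the tips of the shut fingers; the grasp point (between the pads) lies 19 mm behind it; z points along the fingers, y is the line along which they close (so a half turn about z gives the same grasp; the last joint's range is limited). The gripper opens to 88 mm and grips with 3 to 60 N. Pads are 19 mm wide; open, the fingers measure 130 mm over their backs; the gripper's body (78 mm by 193 mm) begins 47 mm behind the grasp point.
Start: joints at [85.72, 20.546, 0.682, 0, -70.136, -16.507], TCP at [0.24, 0.631, 0.227] pointing down, gripper open.
Joint ranges: [-176.03, 176.03], [-82.01, 121.73], [-58.28, 71.71], [-173.87, 95.51], [-174.79, -0.11], [-173.66, 173.66]. Speed limits (degrees/s): [136.94, 136.94, 172.46, 180, 180, 180].

## Interface

Orientations are given as [roll, pitch, yaw] about the fixed x, y, z axes, in that order (R = Rz(yaw) Ry(pitch) Rx(roll)).
In Python, from plant import * gives the robot as it stands.
- The arm moves only by the tool move_arm, never from a script. Its argument "commands" is a list of rows, each a list of 7 numbers: the shift along the world's x, y, z in mm, then the turn, a rotation vector about the world's x, y, z in degrees, then the opening in per cent of the stroke, from 0 (shut) to 100 (fully open). In form: [[x, y, z, rx, ry, rz, fingers], ...]. A call has 1 to 20 rows; each row shifts and turns the commanded pose from where the row before left it; what a row does not reach is not made up. A row lasts 1/10 s, in which the tool goes at most 50 mm and 8.59 degrees, less where a joint would pass 70% of its speed; a pose out of reach is approached as far as the arm can. A call with a gripper value outside its range is refused whole. The fingers move at their own pace and stop on an object; "squeeze" is the grip in N (left out, the last holds). Time passes only in rows, so rows that do not move let the fingers close. It gives the time, the measured TCP pose, the force and the opening at its end, in the units of the state.
- get_state(): the state, without advancing time (a new reading comes with each control period).
- capture(name): name is "side" or "top" or "wrist"; returns a dict with "frame" (420x560x3 uint8, blue, green, red), "camera_matrix" (3x3 intrinsics, pixels), "dist_coeffs" ([k1, k2, p1, p2, k3] as OpenCV has them; the pictures are not rectified), "world_to_cam" (4x4, takes a point from world to camera coordinates); the wrist camera has in their place "tool_from_camera" (4x4, takes a point from camera to tool coordinates, whose origin is the TCP and whose axes are the flange's). Camera axes: x right, y up, looking along -z (the intrinsics and any distortion apply to the point x, -y, -z); pixel columns grow to the right and rows downward; lengths in m; the calibration is good to about 2 mm. A picture is of the moment at which its call begins: read the wrist's pose just before it. There is no depth.
- close_job(): hands the job in, once; it reports no verdict.
The state is a dict: "time_s": time; "joints": joint angles; "qd": joint speeds; "joint_torque": joint torques, N m; "tcp_pos": TCP position; "eef_rot": TCP orientation; "contact_force": force on the tool from outside, world axes, zero at the start; "moment": the same for the moment, N m; "gripper_width": finger opening in m.
Only numpy, scipy, OpenCV 4.12 (cv2) and the standard library are available. Lean on these libraries where they do the work, as an engineer would, in place of code of your own. Each camera call takes 0.05 s, during which the arm holds its last target. There are 200 camera calls.

## Task

Fit the aluminium block with the 24 small wells onto the bench thermal mixer: hold it tilted with its lip end low, hook that lip under the ledge at the back of the mixer's seat, then swing the front end down under control and press until it lies flat on the seat and the front spring catch has snapped over its foot plate. Let go of it, and leave the other block and the things round about where they are.

Things in the scene. Friction and masses are not known exactly. Their poses are not given: they have to be found in the camera images.
- block24_centre (a point): Grasp point of the loose block with 24 small wells (6 x 4 dark round wells of 11 mm), on its centre axis 34 mm above its underside; 0.4 to 0.7 kg. Aluminium body 92 (x) x 60 (y) x 46 mm high, centred on a black foot plate; 54 mm high in all. Grip the body's 60 mm width above the foot plate. z up, x towards its lip end. Starts upright on the bench, turned up to 0.6 rad either way.
- block24: The same 24-well block; origin at the centre of its underside, axes as above. Its black foot plate is 120 (x) x 82 (y) x 8 mm thick; a lip 60 mm wide and 5 mm thick sticks out 12 mm beyond the plate's +x edge, undersides level. The +x end (lip) goes to the back of the mixer.
- block24_lip (a point): Middle of the tip edge of that lip: 72 mm along the block's +x from its centre axis, 2.5 mm above its underside. Axes as the block's.
- seat (a point): Centre of the flat seat floor on top of the white bench mixer, 98 mm above the bench. Axes are the mixer's: x to its back (away from its sloped control panel), y to its left, z up. Mixer: 290 (x) x 206 mm (y), its middle 55 mm in -x of this point, fixed, turned up to 0.25 rad. The fitted block's underside centre lies here (play 1.5 mm forward, 2.5 mm back, 3 mm sideways), its axes along the mixer's.
- ledge (a point): Middle of the rounded nose of the ledge over the back end of the seat: 63 mm in +x of the seat centre, 12.5 mm above the seat floor. The ledge is 92 mm wide; its underside is 10 mm and its top 16 mm above the floor; the wall behind it is 11.5 mm beyond this point. The lip slides under it with the block tilted about 9 to 14 degrees, front end up.
- rim (a point): Middle of the top of the seat's front rim, inner face: 61.5 mm in -x of the seat centre, 8 mm above the floor. Because of rim and ledge the block cannot be slid in or dropped in flat: lip first, front down last. Side guides 4 mm high, flared outward to 8 mm, stand 44 mm either side of the seat's middle line. Nothing on the mixer rises more than 22 mm above the seat floor.
- catch (a joint): Spring catch in the middle of the front rim: steel wedge nose 24 mm wide, grey thumb tab (need not be touched). Value: m pushed back to the front, 0 at rest, 0.010 at most. At rest the nose reaches 56 mm in -x of the seat centre, 9.5 to 22 mm above the floor. The plate's front edge coming down pushes it back, then it snaps to 0 over the plate; this takes about 4 to 10 N on the block beyond its weight.
- block6_centre (a point): The other loose block, to be left alone: same foot plate and lip, but its aluminium body is 84 x 56 mm and taller (70 mm over all) with six wide wells of 17 mm. Point on its centre axis, 34 mm above its underside.
- bottle: Clear plastic reagent bottle with blue cap, 60 mm wide, 115 mm high, standing on the bench; origin at the centre of its foot. Leave it alone.
- tube_rack: Purple rack for small tubes, 70 x 130 mm, 45 mm high, on the bench; origin at the centre of its underside. Leave it alone.
- sequencer: Palm-sized sequencing device, aluminium and black, 105 x 33 x 23 mm, on the bench; origin at the centre of its underside. Leave it alone.
Mind the look-alikes: they are no part of the job. Leave any green look-alike of the block24 alone.

How it is judged:
By the outcome, as a careful person would: the job done as asked, in the order asked, and still so for the second after the job is handed in, with the robot touching nothing.
It also fails if it takes over 40 s, if anything falls off the work surface, if the arm or the gripper's body presses on something with over 40 N, if the wrist force passes 120 N, or if a joint passes its speed limit or range.

## Working session

There is one attempt and no reset: what is moved stays moved. The work goes in short steps, Python scripts to look and compute and a tool call to move; the robot and the scene stay as the last step left them, time stands still between calls to the robot, and variables do not carry over. Pictures are saved under pics/ and viewed, on a budget of 10 in all, crops included, one or two more only if the job needs it, and the job is handed in when it is done.

Besides the shell and the picture viewer there is one more tool, called by a JSON object that holds its "name" and its "arguments", one argument or row to a line. move_arm: Moves the arm, as the interface text tells. Its arguments: {"type":"object","properties":{"commands":{"type":"array"},"squeeze":{"type":"number"}},"required":["commands"]}

```bash
mkdir -p pics; ls; python3 - <<'E'
from plant import *
import cv2,pickle,numpy as np
s=get_state();print(s)
d={}
for n in("side","top","wrist"):
    d[n]=capture(n);print(n,{k:np.round(v,4).tolist() for k,v in d[n].items() if k!='frame'})
pickle.dump((s,d),open('c0.pkl','wb'))
cv2.imwrite('pics/top0.png',cv2.resize(d['top']['frame'],(800,600),interpolation=cv2.INTER_CUBIC))
cv2.imwrite('pics/side0.png',cv2.resize(d['side']['frame'],(800,600),interpolation=cv2.INTER_CUBIC))
E
```

```text
pics
{'time_s': 0.0, 'joints': array([ 8.57206079e+01,  2.05897844e+01,  6.34313333e-01, -2.03276757e-02,
       -7.01358613e+01, -1.65087726e+01]), 'qd': array([-0.07472386,  0.00449906,  0.06004809, -0.06832161, -0.09486828,
        0.01342281]), 'joint_torque': array([-9.27269211e-04, -5.82720459e+01,  2.93044746e+01,  6.99720070e+00,
        7.10932160e-03, -1.53370070e-04]), 'tcp_pos': array([0.23939673, 0.63060059, 0.22564477]), 'eef_rot': array([ 1.79907002e+02, -7.63402966e-03, -2.07950809e+01]), 'contact_force': array([ 0.82554946, -0.50842261,  0.24037932]), 'moment': array([-0.00162238, -0.04008947,  0.00552766]), 'gripper_width': 0.0875361519645166}
side {'camera_matrix': [[462.7078, 0.0, 277.3425], [0.0, 462.7078, 206.889], [0.0, 0.0, 1.0]], 'dist_coeffs': [-0.1499, 0.0, 0.0, 0.0, 0.0], 'world_to_cam': [[0.9369, -0.3496, -0.0059, -0.4575], [0.2621, 0.691, 0.6737, -0.2241], [-0.2314, -0.6327, 0.739, -1.1993], [0.0, 0.0, 0.0, 1.0]]}
top {'camera_matrix': [[407.6055, 0.0, 281.5389], [0.0, 407.6055, 204.4017], [0.0, 0.0, 1.0]], 'dist_coeffs': [-0.0056, 0.0, 0.0, 0.0, 0.0], 'world_to_cam': [[0.0295, -0.9995, 0.009, 0.0303], [0.9917, 0.0304, 0.1252, -0.4918], [-0.1254, 0.0052, 0.9921, -1.1608], [0.0, 0.0, 0.0, 1.0]]}
wrist {'camera_matrix': [[374.422, 0.0, 287.6414], [0.0, 374.422, 209.2816], [0.0, 0.0, 1.0]], 'dist_coeffs': [-0.0567, 0.0, 0.0, 0.0, 0.0], 'tool_from_camera': [[0.0007, 0.9606, 0.2778, 0.0738], [1.0, -0.0005, -0.001, -0.0007], [-0.0009, 0.2778, -0.9606, -0.1591], [0.0, 0.0, 0.0, 1.0]]}
```

View pics/top0.png

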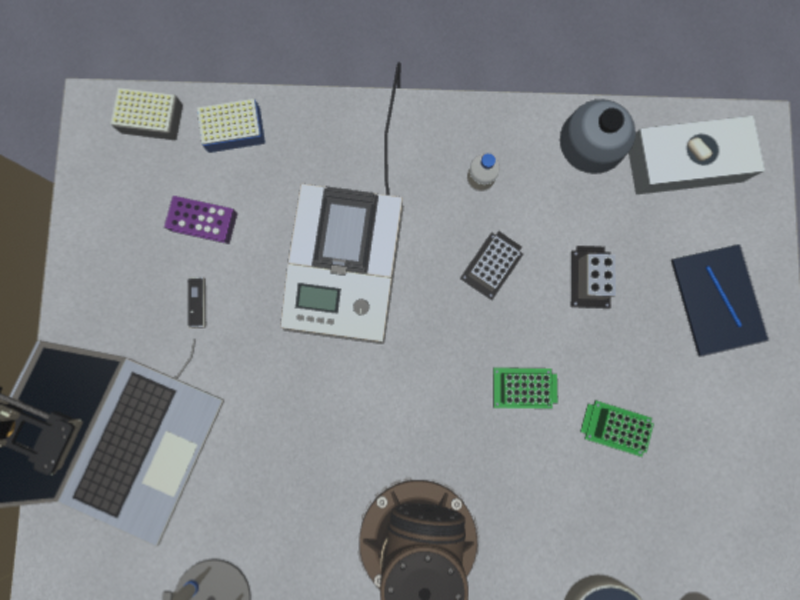

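View pics/side0.png

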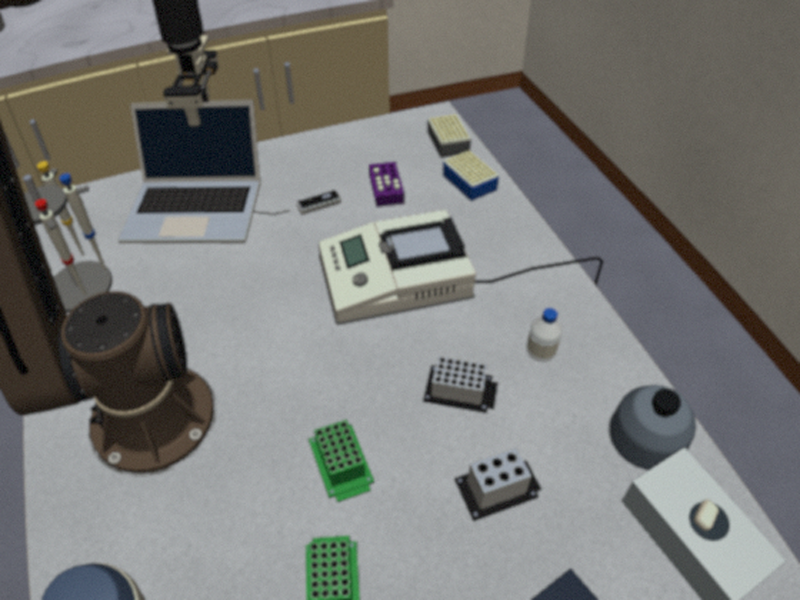

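Candidates in the top view: the grey 24-well block at (494,264), the grey 6-well block at (592,277), and two green look-alikes at (525,387) and (618,427). The one at (494,264) fits because it is aluminium with 6x4 wells. I'll confirm this in an enlarged crop, shown beside the mixer seat.

```bash
python3 - <<'E'
import pickle,cv2,numpy as np
s,d=pickle.load(open('c0.pkl','rb'));f=d['top']['frame']
a=f[150:220,315:375];b=f[125:195,215:275]
g=lambda x:cv2.resize(x,None,fx=6.6,fy=6.6,interpolation=cv2.INTER_CUBIC)
cv2.imwrite('pics/crop.png',np.hstack([g(a),g(b)]))
E
```

```text
(no output)
```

View pics/crop.png

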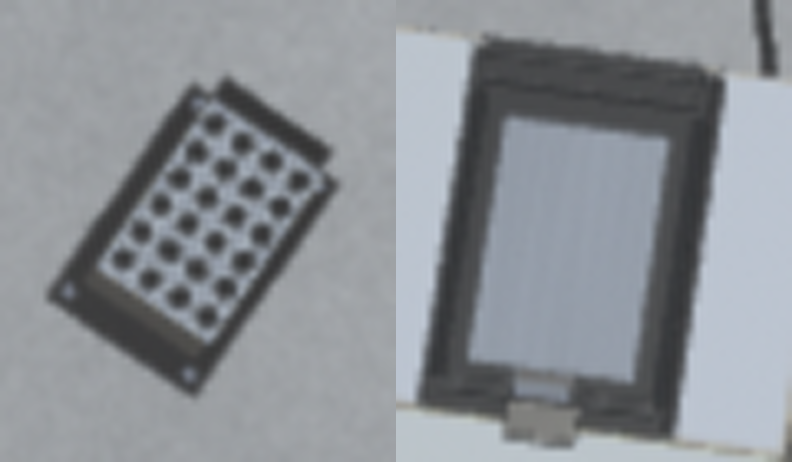

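The crop confirms the left part is the 6x4-well grey block, with its lip at the upper right (275,120). The right part shows the mixer seat, with the ledge at the top (600,80) and the catch at the bottom (543,410).

```bash
cat > h.py <<'E'
import numpy as np,cv2,pickle
from scipy.spatial.transform import Rotation as R
from scipy.optimize import least_squares
F=np.diag([1,-1,-1.])
def w2c(c,s=None):
    if 'world_to_cam' in c: return np.array(c['world_to_cam'])
    T=np.eye(4);T[:3,:3]=R.from_euler('xyz',s['eef_rot'],degrees=True).as_matrix();T[:3,3]=s['tcp_pos']
    return np.linalg.inv(T@np.array(c['tool_from_camera']))
def proj(c,P,s=None):
    M=w2c(c,s);p=(np.atleast_2d(P)@M[:3,:3].T+M[:3,3])@F
    return cv2.projectPoints(p.reshape(-1,1,3),np.zeros(3),np.zeros(3),np.array(c['camera_matrix']),np.array(c['dist_coeffs']))[0][:,0]
def place(q,z0,L):
    c,s=np.cos(q[2]),np.sin(q[2]);L=np.array(L,float)
    return np.c_[q[0]+c*L[:,0]-s*L[:,1],q[1]+s*L[:,0]+c*L[:,1],z0+L[:,2]]
def fit(obs,z0,q0):
    # obs: list of (cam, state, local pts, pixels)
    f=lambda q:np.concatenate([(proj(c,place(q,z0,L),s)-px).ravel() for c,s,L,px in obs])
    r=least_squares(f,q0);return r.x,r.fun.reshape(-1,2)
E
python3 - <<'E'
from h import *
s,d=pickle.load(open('c0.pkl','rb'));c=d['top']
cr=lambda u,ox,oy:(np.array(u)+.5)/6.6-.5+np.array([ox,oy])
# foot plate: front-left(+y?) corners, lip tips
px=cr([(50,297),(195,395),(338,183),(330,157),(225,80)],315,150)
L=[(-.06,.041,.008),(-.06,-.041,.008),(.06,-.041,.008),(.072,-.03,.005),(.072,.03,.005)]
q,r=fit([(c,None,L,px)],0,[.55,-.2,-.5]);print('block',q,np.degrees(q[2]));print(r.round(1))
w=cr([(215,124),(299,181),(122,259),(206,316)],315,150).mean(0)
print(w,proj(c,place(q,0,[(0,0,.054)])))
px=np.array([(302,185),(402,197)])*.7
q2,r=fit([(c,None,[(.09,.103,0),(.09,-.103,0)],px)],.1,[.6,.15,0]);print('seat',q2,np.degrees(q2[2]),r.round(1))
print(proj(c,place(q2,.098,[(-.0615,0,.01),(.063,.0,.0125)])),cr([(543,420),(600,80)],215-60,125))
E
```

```text
block [ 0.55464725 -0.14028496 -0.57567162] -32.98355432827252
[[-0.8  0. ]
 [ 0.   0.7]
 [ 0.4  0.3]
 [ 0.5 -0.8]
 [-0.1 -0.3]]
[346.46969697 182.90909091] [[346.38960322 183.3755787 ]]
seat [ 0.58962143  0.15844191 -0.09160929] -5.248825715575711 [[-1.3 -0.2]
 [ 1.3  0.2]]
[[238.88416359 185.9349115 ]
 [244.80395191 141.91019832]] [[236.84848485 188.21212121]
 [245.48484848 136.6969697 ]]
```

{"name": "move_arm", "arguments": {
  "commands": [
    [0, 0, 40, 0, 0, 0, 100],
    [0, 0, 35, 0, 0, 0, 100],
    [28.5, -36.5, 0, 0, 0, 1.2, 100],
    [28.5, -36.5, 0, 0, 0, 1.2, 100],
    [28.5, -36.5, 0, 0, 0, 1.2, 100],
    [28.5, -36.5, 0, 0, 0, 1.2, 100],
    [28.5, -36.5, 0, 0, 0, 1.2, 100],
    [28.5, -36.5, 0, 0, 0, 1.2, 100],
    [28.5, -36.5, 0, 0, 0, 1.2, 100],
    [28.5, -36.5, 0, 0, 0, 1.2, 100],
    [28.5, -36.5, 0, 0, 0, 1.2, 100],
    [28.5, -36.5, 0, 0, 0, 1.2, 100],
    [28.5, -36.5, 0, 0, 0, 1.2, 100],
    [28.5, -36.5, 0, 0, 0, 1.2, 100],
    [28.5, -36.5, 0, 0, 0, 1.2, 100],
    [0, 0, 0, 0, 0, 0, 100],
    [0, 0, 0, 0, 0, 0, 100],
    [0, 0, 0, 0, 0, 0, 100]
  ]
}}

```text
time_s: 1.95
tcp_pos: [0.6097, 0.1569, 0.3013]
eef_rot: [180.0, 0.0, -5.2]
contact_force: [0.0, 0.4, 0.3]
gripper_width: 0.0875
```

```bash
python3 - <<'E'
from h import *
from plant import *
s=get_state();c=capture("wrist");pickle.dump((s,c),open('c1.pkl','wb'));print(s['tcp_pos'],s['eef_rot'])
print(proj(c,place([.5896,.1584,-.09],.098,[(0,0,0),(-.06,0,0),(.063,0,0)]),s))
cv2.imwrite('pics/w1.png',cv2.resize(c['frame'][60:360,80:480],(800,600),interpolation=cv2.INTER_CUBIC))
E
```

```text
[0.60967851 0.15689544 0.30134521] [ 1.79997151e+02  2.46734979e-02 -5.18935814e+00]
[[288.58235628 198.88905105]
 [288.53274975 254.4822472 ]
 [288.63644664 135.03554323]]
```

View pics/w1.png

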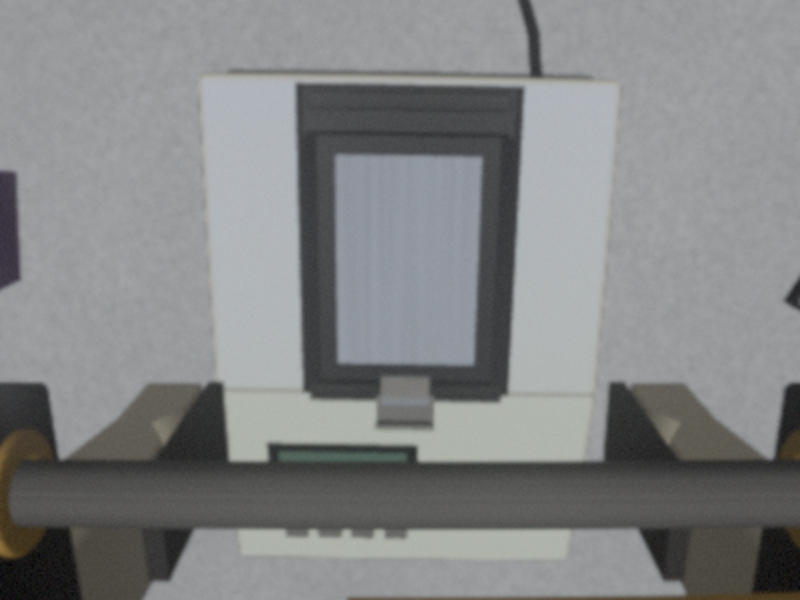

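The wrist view shows the mixer: back corners (202,76) and (620,83), ledge nose edge near row 133, catch nose edge at (381..431,376), and seat middle line near x=408. The fingers are at the bottom.

```bash
python3 - <<'E'
from h import *
s,c=pickle.load(open('c1.pkl','rb'))
raw=lambda u:(np.array(u,float)+.5)/2-.5+np.array([80,60])
back=raw([(202,76),(620,83)])
nose=raw([(380,376),(432,377)]);led=raw([(307,133),(517,136)])
def f(p):
    q=p[:3]
    a=proj(c,place(q,.098,[(.09,.103,p[3]),(.09,-.103,p[3])]),s)-back
    b=proj(c,place(q,.098,[(-.056,.012,.0095),(-.056,-.012,.0095)]),s)-nose
    l=proj(c,place(q,.098,[(.063,.046,.0135),(.063,-.046,.0135)]),s)-led
    return np.r_[a.ravel(),b.mean(0),l.mean(0)]
r=least_squares(f,[.59,.16,-.09,.01]);print(r.x,np.degrees(r.x[2]));print(r.fun.reshape(-1,2).round(2))
q=r.x[:3]
names={'ledge12':[(.063,.046,.0125),(.063,-.046,.0125)],'ledge top wall':[(.0745,.046,.016),(.0745,-.046,.016)],'rim':[(-.0615,.041,.008),(-.0615,-.041,.008)],'floorfront':[(-.0615,.041,0),(-.0615,-.041,0)],'guide':[(0,.044,.004),(0,-.044,.004)],'nose':[(-.056,.012,.0095),(-.056,-.012,.0095)],'frontbot':[(-.2,.103,-.098),(-.2,-.103,-.098)],'frontmid':[(-.2,.103,-.05),(-.2,-.103,-.05)],'backbot':[(.09,.103,-.098),(.09,-.103,-.098)]}
for n,L in names.items():print(n,((proj(c,place(q,.098,L),s)-[80,60]+.5)*2-.5).round(1).tolist())
# cross-check in top & side view
s0,d=pickle.load(open('c0.pkl','rb'))
L=[(-.056,0,.0095),(.063,0,.0125),(.09,.103,r.x[3]),(.09,-.103,r.x[3])]
for n in('top','side'):print(n,(proj(d[n],place(q,.098,L))/.7).round(1).tolist())
E
```

```text
[ 0.59712589  0.16225812 -0.10767276 -0.01904221] -6.169194989560536
[[ 0.26 -0.95]
 [ 0.24 -0.64]
 [ 0.38 -0.02]
 [-0.81  1.52]]
ledge12 [[310.3, 135.6], [510.5, 139.2]]
ledge top wall [[308.8, 110.2], [512.7, 113.9]]
rim [[326.3, 384.0], [486.9, 386.6]]
floorfront [[328.0, 378.1], [485.5, 380.6]]
guide [[319.1, 264.8], [497.8, 267.8]]
nose [[383.0, 376.1], [430.5, 376.8]]
frontbot [[258.7, 506.9], [552.1, 511.5]]
frontmid [[243.9, 547.4], [565.0, 552.3]]
backbot [[238.9, 75.5], [585.5, 81.8]]
top [[339.4, 258.9], [348.4, 199.0], [301.0, 183.6], [402.6, 197.4]]
side [[391.5, 243.5], [447.1, 232.6], [444.2, 210.8], [474.3, 275.3]]
```

{"name": "move_arm", "arguments": {
  "commands": [
    [-4, -39, -6, 0, 0, -3.5, 100],
    [-4, -39, -6, 0, 0, -3.5, 100],
    [-4, -39, -6, 0, 0, -3.5, 100],
    [-4, -39, -6, 0, 0, -3.5, 100],
    [-4, -39, -6, 0, 0, -3.5, 100],
    [-4, -39, -6, 0, 0, -3.5, 100],
    [-4, -39, -6, 0, 0, -3.5, 100],
    [-2, -41, -8, 0, 0, -3.5, 100],
    [0, 0, 0, 0, 0, 0, 100],
    [0, 0, 0, 0, 0, 0, 100],
    [0, 0, 0, 0, 0, 0, 100]
  ]
}}

```text
time_s: 3.1
tcp_pos: [0.5803, -0.1562, 0.252]
eef_rot: [-180.0, -0.0, -33.1]
contact_force: [-0.1, -0.2, -0.2]
gripper_width: 0.0873
```

```bash
python3 - <<'E'
from h import *
from plant import *
s=get_state();c=capture("wrist");pickle.dump((s,c),open('c2.pkl','wb'));print(s['tcp_pos'],s['eef_rot'])
print(proj(c,place([.5546,-.1403,-.5757],0,[(0,0,.054)]),s))
cv2.imwrite('pics/w2.png',cv2.resize(c['frame'][120:345,130:430],(800,600),interpolation=cv2.INTER_CUBIC))
E
```

```text
[ 0.58031603 -0.15623042  0.25196676] [-1.79974756e+02 -2.99343254e-02 -3.30829510e+01]
[[288.45071484 210.11557924]]
```

View pics/w2.png

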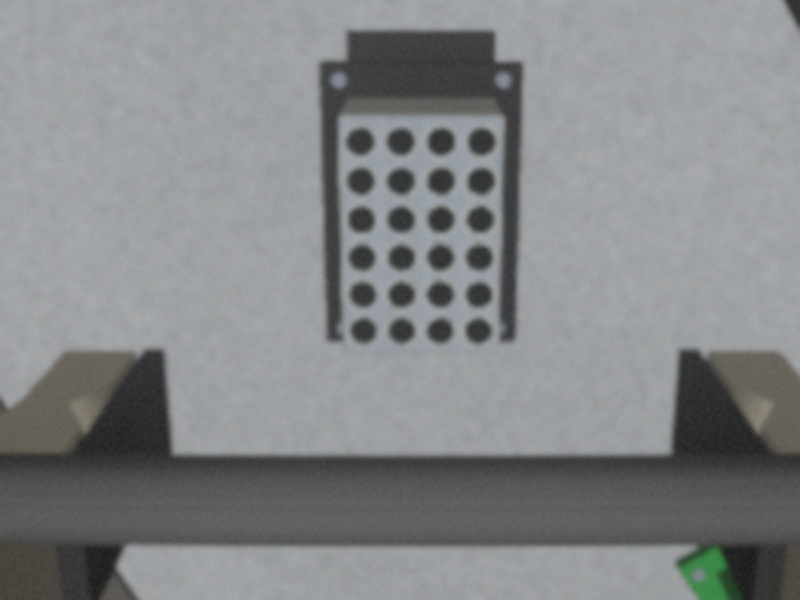

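The wrist view shows the 24-well block. Plate back corners are at (320,63) and (522,63), lip tip at (347..495,31), front corners at (328,341) and (516,341), and top-face back corners at (338,114) and (505,114).

```bash
python3 - <<'E'
from h import *
s,c=pickle.load(open('c2.pkl','rb'));k=800/300
raw=lambda u:(np.array(u,float)+.5)/k-.5+np.array([130,120])
px=raw([(320,63),(522,63),(328,341),(516,341),(347,31),(495,31),(338,114),(505,114),(344,350),(500,350)])
L=[(.06,.041,.008),(.06,-.041,.008),(-.06,.041,.008),(-.06,-.041,.008),(.072,.03,.005),(.072,-.03,.005),(.046,.03,.054),(.046,-.03,.054),(-.046,.03,.054),(-.046,-.03,.054)]
q,r=fit([(c,s,L,px)],0,[.55,-.14,-.57]);print(q,np.degrees(q[2]));print(r.round(1).tolist())
print('delta mm',(q[:2]-s['tcp_pos'][:2])*1000)
E
```

```text
[ 0.55625276 -0.14061333 -0.57449136] -32.91593035712926
[[-0.4, -0.5], [0.6, -0.6], [-0.3, 0.1], [0.2, -0.1], [-0.3, -0.1], [0.4, -0.2], [-0.0, 0.1], [-0.1, -0.0], [0.0, 0.8], [-0.1, 0.7]]
delta mm [-24.06327347  15.61708688]
```

{"name": "move_arm", "arguments": {
  "commands": [
    [-24, 15.5, -10, 0, 0, 0.2, 100],
    [0, 0, -45, 0, 0, 0, 100],
    [0, 0, -45, 0, 0, 0, 100],
    [0, 0, -45, 0, 0, 0, 100],
    [0, 0, -40, 0, 0, 0, 100],
    [0, 0, -25, 0, 0, 0, 100],
    [0, 0, -15, 0, 0, 0, 100],
    [0, 0, -10, 0, 0, 0, 100],
    [0, 0, 0, 0, 0, 0, 100],
    [0, 0, 0, 0, 0, 0, 60],
    [0, 0, 0, 0, 0, 0, 50],
    [0, 0, 0, 0, 0, 0, 40],
    [0, 0, 0, 0, 0, 0, 40],
    [0, 0, 0, 0, 0, 0, 40],
    [0, 0, 0, 0, 0, 0, 40],
    [0, 0, 0, 0, 0, 0, 40]
  ],
  "squeeze": 45
}}

```text
time_s: 4.75
tcp_pos: [0.5568, -0.1419, 0.0174]
eef_rot: [-179.9, -0.1, -33.0]
contact_force: [-0.2, 2.7, 5.6]
gripper_width: 0.0594
```

{"name": "move_arm", "arguments": {
  "commands": [
    [0, 0, 8, 0, 0, 0, 40],
    [0, 0, 20, 0, 0, 0, 40],
    [0, 0, 30, 0, 0, 0, 40],
    [0, 0, 35, 0, 0, 0, 40],
    [0, 0, 35, 0, 0, 0, 40],
    [0, 0, 35, 0, 0, 0, 40],
    [0, 0, 20, 0, 0, 0, 40],
    [2, 20, 0, 0, 0, 2, 40],
    [3, 35, 0, 0, 0, 3, 40],
    [3, 35, 0, 0, 0, 3, 40],
    [3, 35, 0, 0, 0, 3, 40],
    [3, 35, 0, 0, 0, 3, 40],
    [3, 35, 0, 0, 0, 3, 40],
    [3, 35, 0, 0, 0, 3, 40],
    [3, 35, 0, 0, 0, 3, 40],
    [3, 28, 0, 0, 0, 2.9, 40],
    [1, 12, 0, 0.46, 4.3, 1, 40],
    [0, 0, 0, 0.46, 4.3, 0, 40],
    [0, 0, 0, 0.46, 4.3, 0, 40],
    [0, 0, 0, 0, 0, 0, 40]
  ]
}}

```text
time_s: 6.75
tcp_pos: [0.5833, 0.1626, 0.1972]
eef_rot: [179.9, 13.3, -6.2]
contact_force: [-1.0, 0.3, -6.2]
gripper_width: 0.06
```

{"name": "move_arm", "arguments": {
  "commands": [
    [0, 0, 0, 0, 0, 0, 40],
    [0, 0, 0, 0, 0, 0, 40]
  ]
}}

```text
time_s: 6.95
tcp_pos: [0.5825, 0.1627, 0.1993]
eef_rot: [179.9, 13.0, -6.1]
contact_force: [0.7, 0.2, -5.0]
gripper_width: 0.0602
```

```bash
python3 - <<'E'
from h import *
from plant import *
s=get_state();c=capture("wrist");d=capture("side");e=capture("top");pickle.dump((s,c,d,e),open('c3.pkl','wb'));print(s)
cv2.imwrite('pics/w3.png',cv2.resize(np.hstack([c['frame'][60:360,80:480],d['frame'][100:260,200:360][:,:,:].repeat(2,0).repeat(2,1)[:300]]),(800,330),interpolation=cv2.INTER_CUBIC))
E
```

```text
{'time_s': 6.95, 'joints': array([ 29.14072595,  22.69323008,   2.15603001,  -7.50045094,
       -80.22381042,  56.73117328]), 'qd': array([ 0.28536267, -0.80171044,  0.06474087,  0.09924095, -0.23267613,
        0.08310696]), 'joint_torque': array([-2.50634328e-01, -6.20823312e+01,  3.02897573e+01,  7.12897807e+00,
       -8.93075410e-01,  7.38991017e-03]), 'tcp_pos': array([0.58247638, 0.16270662, 0.19933512]), 'eef_rot': array([179.94313391,  12.9620134 ,  -6.1069284 ]), 'contact_force': array([ 0.6721229 ,  0.2367981 , -4.99791354]), 'moment': array([-0.17349528, -1.17557512,  0.01625655]), 'gripper_width': 0.06020331795422931}
```

View pics/w3.png

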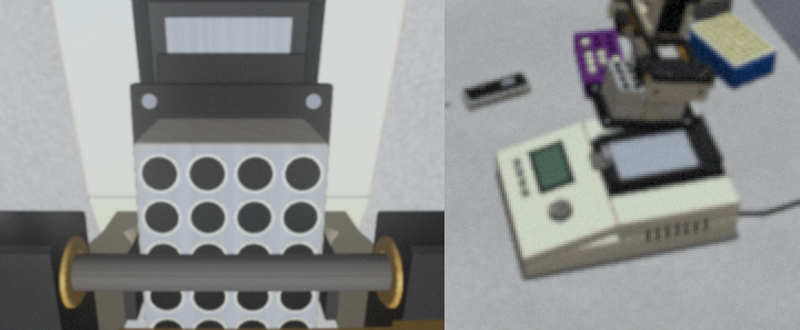

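```bash
python3 - <<'E'
from h import *
s,c,d,e=pickle.load(open('c3.pkl','rb'))
x0,y0,k=170,50,3.2
cv2.imwrite('pics/w4.png',cv2.resize(c['frame'][y0:y0+185,x0:x0+240],None,fx=k,fy=k,interpolation=cv2.INTER_CUBIC))
T=np.eye(4);T[:3,:3]=R.from_euler('xyz',s['eef_rot'],degrees=True).as_matrix();T[:3,3]=s['tcp_pos']
B=R.from_euler('zy',[s['eef_rot'][2],s['eef_rot'][1]],degrees=True).as_matrix()
O=s['tcp_pos']-B@[.0011,0,.0174]
P=lambda L:((proj(c,np.array(L)@B.T+O,s)-[x0,y0]+.5)*k-.5).round(0).tolist()
print('lip',P([(.072,.03,.005),(.072,-.03,.005)]),'plate',P([(.06,.041,.008),(.06,-.041,.008)]),'top',P([(.046,.03,.054),(.046,-.03,.054)]))
S=lambda L:((proj(c,place([.5971,.1622,-.1070],.098,L),s)-[x0,y0]+.5)*k-.5).round(0).tolist()
print('ledge',S([(.063,.046,.0125),(.063,-.046,.0125)]),'wall',S([(.0745,.046,.016),(.0745,-.046,.016)]),'guides',S([(.04,.044,.004),(.04,-.044,.004)]))
E
```

```text
lip [[171.0, 187.0], [604.0, 189.0]] plate [[92.0, 276.0], [682.0, 279.0]] top [[94.0, 450.0], [665.0, 455.0]]
ledge [[120.0, 42.0], [631.0, 43.0]] wall [[110.0, -25.0], [641.0, -24.0]] guides [[149.0, 160.0], [601.0, 160.0]]
```

View pics/w4.png

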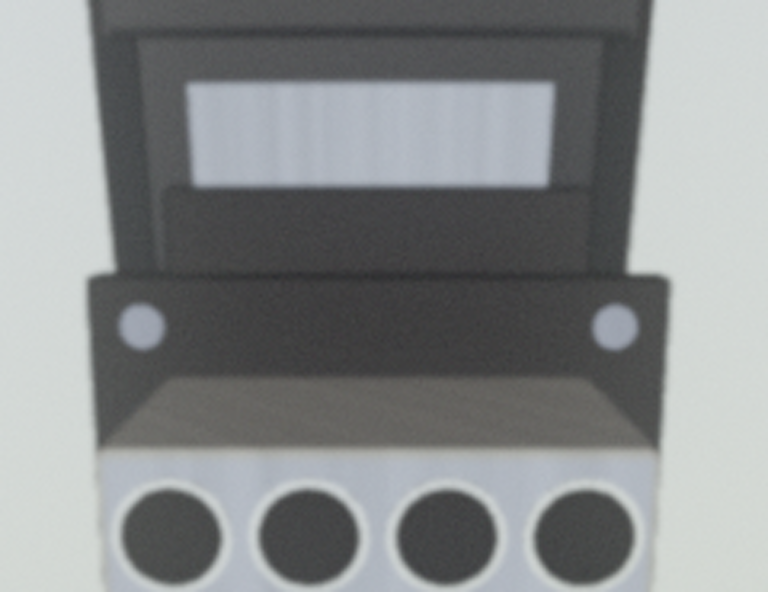

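{"name": "move_arm", "arguments": {
  "commands": [
    [2.3, 2.4, -10, 0, 0, 0, 40],
    [0, 0, -15, 0, 0, 0, 40],
    [0, 0, -15, 0, 0, 0, 40],
    [0, 0, -12, 0, 0, 0, 40],
    [0, 0, -8, 0, 0, 0, 40],
    [0, 0, -3, 0, 0, 0, 40],
    [0, 0, 0, 0, 0, 0, 40],
    [0, 0, 0, 0, 0, 0, 40],
    [0, 0, 0, 0, 0, 0, 40]
  ]
}}

```text
time_s: 8.0
tcp_pos: [0.5858, 0.1656, 0.1372]
eef_rot: [-180.0, 12.9, -6.1]
contact_force: [0.0, 0.1, -5.0]
gripper_width: 0.0598
```

```bash
python3 - <<'E'
from h import *
from plant import *
s=get_state();c=capture("wrist");d=capture("side");pickle.dump((s,c,d),open('c5.pkl','wb'));print(s['tcp_pos'],s['eef_rot'],s['contact_force'],s['moment'])
x0,y0,k=170,60,3.2
cv2.imwrite('pics/w5.png',cv2.resize(c['frame'][y0:y0+185,x0:x0+240],None,fx=k,fy=k,interpolation=cv2.INTER_CUBIC))
B=R.from_euler('ZY',[s['eef_rot'][2],s['eef_rot'][1]],degrees=True).as_matrix()
O=s['tcp_pos']-B@[.0011,0,.0174]
P=lambda L:((proj(c,np.array(L)@B.T+O,s)-[x0,y0]+.5)*k-.5).round(0).tolist()
print('lip',P([(.072,.03,.005),(.072,-.03,.005)]),'plate',P([(.06,.041,.008),(.06,-.041,.008)]),'top',P([(.046,.03,.054),(.046,-.03,.054)]))
S=lambda L:((proj(c,place([.5977,.1634,-.1065],.098,L),s)-[x0,y0]+.5)*k-.5).round(0).tolist()
print('ledge',S([(.063,.046,.0125),(.063,-.046,.0125)]),'wall',S([(.0745,.046,.016),(.0745,-.046,.016)]),'guides',S([(.04,.044,.004),(.04,-.044,.004)]))
E
```

```text
[0.58577146 0.165565   0.13724421] [-179.99770955   12.91078378   -6.07561004] [ 0.01347504  0.06644575 -5.00428752] [-0.20185192 -1.15226832 -0.0604008 ]
lip [[167.0, 156.0], [599.0, 156.0]] plate [[88.0, 245.0], [678.0, 246.0]] top [[100.0, 420.0], [670.0, 420.0]]
ledge [[49.0, 94.0], [731.0, 95.0]] wall [[32.0, 8.0], [750.0, 10.0]] guides [[95.0, 239.0], [682.0, 240.0]]
```

View pics/w5.png

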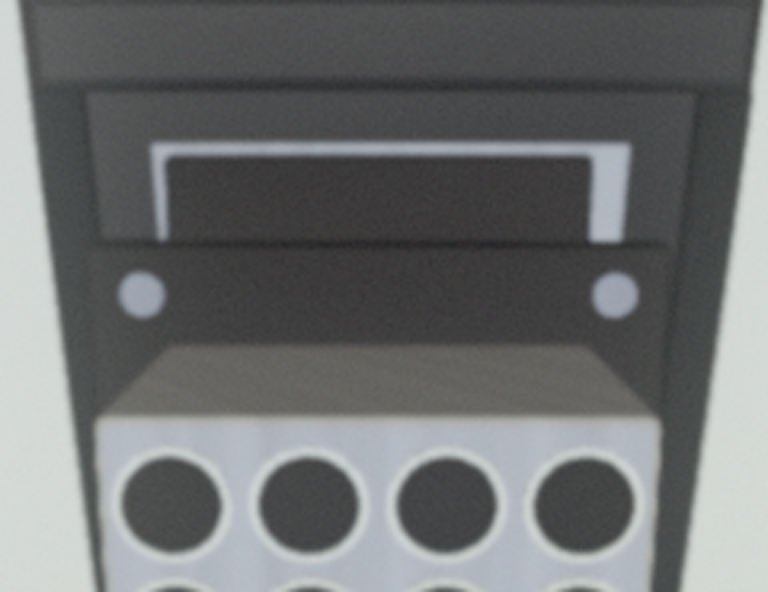

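The view shows the lip tip at (165..592,156), the ledge edge at row 88, and the seat centre at x≈391 against a block centre of 378. The block is about 1.8 mm too far left, so I'll correct that and lower it.

{"name": "move_arm", "arguments": {
  "commands": [
    [-0.2, -1.8, 0, 0, 0, 0, 40],
    [0, 0, -2, 0, 0, 0, 40],
    [0, 0, -2, 0, 0, 0, 40],
    [0, 0, -1, 0, 0, 0, 40],
    [0, 0, 0, 0, 0, 0, 40],
    [0, 0, 0, 0, 0, 0, 40]
  ]
}}

```text
time_s: 8.7
tcp_pos: [0.5852, 0.1636, 0.1315]
eef_rot: [180.0, 13.0, -6.1]
contact_force: [-0.5, -0.6, -5.6]
gripper_width: 0.0599
```

{"name": "move_arm", "arguments": {
  "commands": [
    [0, 0, -0.7, 0, 0, 0, 40],
    [0, 0, 0, 0, 0, 0, 40],
    [0, 0, 0, 0, 0, 0, 40]
  ]
}}

```text
time_s: 9.0
tcp_pos: [0.5852, 0.1637, 0.1311]
eef_rot: [180.0, 13.0, -6.1]
contact_force: [-1.2, 0.3, -3.1]
gripper_width: 0.0597
```

{"name": "move_arm", "arguments": {
  "commands": [
    [0, 0, -0.7, 0, 0, 0, 40],
    [0, 0, 0, 0, 0, 0, 40],
    [0, 0, 0, 0, 0, 0, 40]
  ]
}}

```text
time_s: 9.3
tcp_pos: [0.5852, 0.1637, 0.1309]
eef_rot: [180.0, 13.0, -6.1]
contact_force: [-3.3, 0.6, 5.0]
gripper_width: 0.0596
```

{"name": "move_arm", "arguments": {
  "commands": [
    [0, 0, 1.8, 0, 0, 0, 40],
    [2, -0.2, 0, 0, 0, 0, 40],
    [3, -0.3, 0, 0, 0, 0, 40],
    [3, -0.3, 0, 0, 0, 0, 40],
    [2, -0.2, 0, 0, 0, 0, 40],
    [2, -0.2, 0, 0, 0, 0, 40],
    [2, -0.2, 0, 0, 0, 0, 40],
    [0, 0, 0, 0, 0, 0, 40],
    [0, 0, 0, 0, 0, 0, 40]
  ]
}}

```text
time_s: 10.2
tcp_pos: [0.5991, 0.1622, 0.1319]
eef_rot: [180.0, 13.0, -6.1]
contact_force: [-0.2, -0.3, -6.8]
gripper_width: 0.0598
```

{"name": "move_arm", "arguments": {
  "commands": [
    [1, -0.1, 0, 0, 0, 0, 40],
    [1, -0.1, 0, 0, 0, 0, 40],
    [0, 0, 0, 0, 0, 0, 40],
    [0, 0, 0, 0, 0, 0, 40]
  ]
}}

```text
time_s: 10.6
tcp_pos: [0.6012, 0.162, 0.132]
eef_rot: [180.0, 13.0, -6.1]
contact_force: [-0.1, 0.1, -6.1]
gripper_width: 0.0595
```

{"name": "move_arm", "arguments": {
  "commands": [
    [-0.2, 0, -1.8, -0.16, -1.49, 0, 40],
    [-0.1, 0, -1.8, -0.16, -1.49, 0, 40],
    [-0.1, 0, -1.85, -0.16, -1.49, 0, 40],
    [-0.1, 0, -1.85, -0.16, -1.49, 0, 40],
    [0, 0, 0, 0, 0, 0, 40],
    [0, 0, 0, 0, 0, 0, 40]
  ],
  "squeeze": 60
}}

```text
time_s: 11.2
tcp_pos: [0.6008, 0.1621, 0.1251]
eef_rot: [180.0, 7.0, -6.1]
contact_force: [1.2, -0.8, -4.8]
gripper_width: 0.0596
```

```bash
python3 -c "
from plant import *
s=get_state();print(s['moment'],s['contact_force'],s['tcp_pos'],s['eef_rot'])"
```

```text
[-0.25648821 -1.07459887  0.03279381] [ 1.23191829 -0.83228255 -4.82829033] [0.60077148 0.16214284 0.12506355] [179.96972319   6.97973691  -6.06234776]
```

{"name": "move_arm", "arguments": {
  "commands": [
    [-0.3, 0, -1.9, -0.16, -1.49, 0, 40],
    [-0.3, 0, -1.9, -0.16, -1.49, 0, 40],
    [0, 0, 0, 0, 0, 0, 40],
    [0, 0, 0, 0, 0, 0, 40]
  ]
}}

```text
time_s: 11.6
tcp_pos: [0.6008, 0.1622, 0.1219]
eef_rot: [180.0, 3.9, -6.1]
contact_force: [1.4, 0.1, 2.4]
gripper_width: 0.0595
```

{"name": "move_arm", "arguments": {
  "commands": [
    [-0.3, 0, -1.25, -0.11, -1, 0, 40],
    [-0.3, 0, -1.25, -0.11, -1, 0, 40],
    [0, 0, 0, 0, 0, 0, 40],
    [0, 0, 0, 0, 0, 0, 40]
  ]
}}

```text
time_s: 12.0
tcp_pos: [0.5995, 0.1621, 0.1182]
eef_rot: [180.0, 2.0, -6.1]
contact_force: [1.7, -0.4, -3.5]
gripper_width: 0.0593
```

```bash
python3 -c "
from plant import *
s=get_state();print(s['moment'],s['contact_force'],s['tcp_pos'],s['eef_rot'])"
```

```text
[ 0.02741074 -1.52334107  0.01167433] [ 1.6712602  -0.42408632 -3.46343117] [0.59945889 0.16214989 0.11821714] [179.95670425   1.96903145  -6.07576694]
```

{"name": "move_arm", "arguments": {
  "commands": [
    [-0.3, 0, -1.3, -0.11, -1, 0, 40],
    [-0.2, 0, -1.3, -0.11, -1, 0, 40],
    [0, 0, 0, 0, 0, 0, 40],
    [0, 0, 0, 0, 0, 0, 40]
  ]
}}

```text
time_s: 12.4
tcp_pos: [0.5984, 0.162, 0.1158]
eef_rot: [179.9, -0.0, -6.1]
contact_force: [-0.9, 1.1, -0.6]
gripper_width: 0.0598
```

{"name": "move_arm", "arguments": {
  "commands": [
    [0, 0, -0.8, 0, 0, 0, 40],
    [0, 0, 0, 0, 0, 0, 40],
    [0, 0, 0, 0, 0, 0, 40]
  ]
}}

```text
time_s: 12.7
tcp_pos: [0.5984, 0.162, 0.1157]
eef_rot: [179.9, 0.0, -6.1]
contact_force: [-3.7, 0.9, 6.0]
gripper_width: 0.0593
```

{"name": "move_arm", "arguments": {
  "commands": [
    [0, 0, -0.8, 0, 0, 0, 40],
    [0, 0, 0, 0, 0, 0, 40],
    [0, 0, 0, 0, 0, 0, 40]
  ]
}}

```text
time_s: 13.0
tcp_pos: [0.5984, 0.162, 0.1156]
eef_rot: [179.9, -0.0, -6.1]
contact_force: [-6.7, 0.6, 10.3]
gripper_width: 0.0597
```

```bash
python3 -c "
from plant import *
s=get_state();print(s['moment'],s['contact_force'],s['tcp_pos'],s['eef_rot'])"
```

```text
[0.33352161 1.81930933 0.14004639] [-6.70369869  0.55174965 10.28950329] [0.59838137 0.16196561 0.11557336] [ 1.79946980e+02 -2.02997174e-02 -6.07018276e+00]
```

```bash
python3 - <<'E'
from h import *
from plant import *
s=get_state();c=capture("wrist");d=capture("side");t=capture("top");pickle.dump((s,c,d,t),open('c6.pkl','wb'))
g=lambda i,k:cv2.resize(i,None,fx=k,fy=k,interpolation=cv2.INTER_CUBIC)
a=g(d['frame'][135:215,250:340],4.4)[:350,:396];b=g(t['frame'][130:200,205:285],5)[:350,:400]
cv2.imwrite('pics/s6.png',np.hstack([a[:350],b[:350]]))
E
```

```text
(no output)
```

View pics/s6.png

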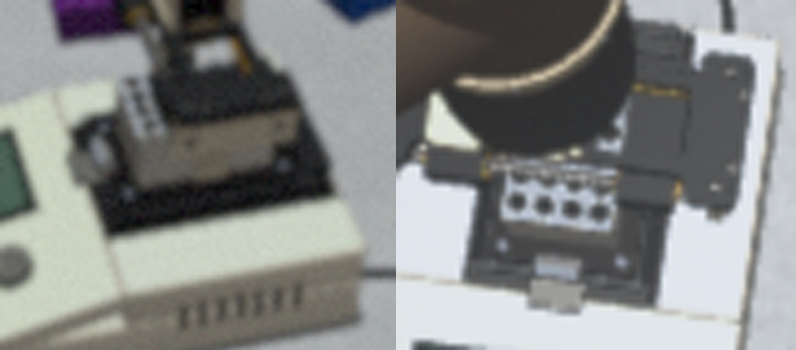

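The side and top crops show the block lying apparently flat, with the catch nose light at (557,265) over the plate's front edge. To check that the catch is at rest, I'll compare its tab position with the first picture.

```bash
python3 - <<'E'
from h import *
_,d0=pickle.load(open('c0.pkl','rb'));s,c,d,t=pickle.load(open('c6.pkl','rb'))
def tm(A,B,x,y,w,h):
    up=lambda i:cv2.resize(i,None,fx=8,fy=8,interpolation=cv2.INTER_CUBIC)
    T=up(A[y:y+h,x:x+w]);I=up(B[y-6:y+h+6,x-6:x+w+6]);r=cv2.matchTemplate(I,T,cv2.TM_CCOEFF_NORMED)
    _,m,_,l=cv2.minMaxLoc(r);return m,(np.array(l)/8-6)
print('tab top',tm(d0['top']['frame'],t['frame'],229,186,16,7), 'panel ref',tm(d0['top']['frame'],t['frame'],205,195,40,25))
x,y=proj(d0['side'],place([.5977,.163,-.1065],.098,[(-.066,0,.012)]))[0].astype(int);print(x,y)
print('tab side',tm(d0['side']['frame'],d['frame'],x-7,y-6,12,14))
E
```

```text
tab top (0.992785632610321, array([0., 0.])) panel ref (0.9988111257553101, array([0., 0.]))
270 170
tab side (0.9727668762207031, array([-0.125,  0.125]))
```

{"name": "move_arm", "arguments": {
  "commands": [
    [0, 0, -1, 0, 0, 0, 40],
    [0, 0, -1, 0, 0, 0, 40],
    [0, 0, 0, 0, 0, 0, 40],
    [0, 0, 0, 0, 0, 0, 40]
  ]
}}

```text
time_s: 13.55
tcp_pos: [0.5985, 0.1619, 0.1153]
eef_rot: [180.0, -0.1, -6.0]
contact_force: [-13.3, -0.3, 22.8]
gripper_width: 0.0599
```

```bash
python3 -c "
from plant import *
s=get_state();print(s['moment'],s['contact_force'],s['tcp_pos'],s['eef_rot'])"
```

```text
[0.29046207 3.70608835 0.13464302] [-13.25319212  -0.29511233  22.76480269] [0.5985078  0.16190819 0.1153044 ] [ 1.79961971e+02 -7.94685054e-02 -6.04296764e+00]
```

{"name": "move_arm", "arguments": {
  "commands": [
    [0, 0, 2, 0, 0, 0, 40],
    [0, 0, 1.5, 0, 0, 0, 40],
    [0, 0, 0, 0, 0, 0, 40],
    [0, 0, 0, 0, 0, 0, 40]
  ]
}}

```text
time_s: 13.95
tcp_pos: [0.5986, 0.1619, 0.1156]
eef_rot: [179.9, 0.0, -6.1]
contact_force: [-4.6, -0.7, 4.5]
gripper_width: 0.0594
```

{"name": "move_arm", "arguments": {
  "commands": [
    [0, 0, 1.5, 0, 0, 0, 40],
    [0, 0, 1.5, 0, 0, 0, 40],
    [0, 0, 0, 0, 0, 0, 40],
    [0, 0, 0, 0, 0, 0, 40]
  ]
}}

```text
time_s: 14.35
tcp_pos: [0.598, 0.1618, 0.1167]
eef_rot: [179.9, 0.1, -6.1]
contact_force: [0.9, 1.8, -19.9]
gripper_width: 0.0602
```

A pull of about 15 N beyond the weight lifted it only 1 mm, so it is latched. I'll lower it back, release and retreat.

{"name": "move_arm", "arguments": {
  "commands": [
    [0, 0, -1.5, 0, 0, 0, 40],
    [0, 0, -1, 0, 0, 0, 40],
    [0, 0, 0, 0, 0, 0, 40],
    [0, 0, 0, 0, 0, 0, 40],
    [0, 0, 0, 0, 0, 0, 80],
    [0, 0, 0, 0, 0, 0, 95],
    [0, 0, 0, 0, 0, 0, 95],
    [0, 0, 0, 0, 0, 0, 95],
    [0, 0, 0, 0, 0, 0, 95]
  ]
}}

```text
time_s: 15.25
tcp_pos: [0.5993, 0.1621, 0.1167]
eef_rot: [180.0, -0.1, -6.1]
contact_force: [-0.5, 0.2, -0.4]
gripper_width: 0.0831
```

{"name": "move_arm", "arguments": {
  "commands": [
    [0, 0, 10, 0, 0, 0, 95],
    [0, 0, 25, 0, 0, 0, 95],
    [0, 0, 40, 0, 0, 0, 95],
    [0, 0, 40, 0, 0, 0, 95],
    [0, 0, 40, 0, 0, 0, 95],
    [0, 0, 35, 0, 0, 0, 95],
    [0, 0, 0, 0, 0, 0, 95],
    [0, 0, 0, 0, 0, 0, 95],
    [0, 0, 0, 0, 0, 0, 95]
  ]
}}

```text
time_s: 16.15
tcp_pos: [0.5984, 0.1619, 0.3055]
eef_rot: [179.9, 0.0, -6.1]
contact_force: [-0.2, -0.0, -0.5]
gripper_width: 0.0833
```

```bash
python3 - <<'E'
from h import *
from plant import *
s=get_state();c=capture("wrist");d=capture("side");print(s['time_s'],s['contact_force'],s['gripper_width'])
g=lambda i,k:cv2.resize(i,None,fx=k,fy=k,interpolation=cv2.INTER_CUBIC)
a=g(d['frame'][130:220,245:335],4.4)[:396];b=g(c['frame'][80:345,160:427],1.5)[:396,:400]
cv2.imwrite('pics/f.png',np.hstack([a,b]))
S=lambda L:((proj(c,place([.5979,.1625,-.1065],.098,L),s)-[160,80])*1.5+[396,0]).round(0).tolist()
print(S([(.06,.041,.008),(.06,-.041,.008),(-.06,.041,.008),(-.06,-.041,.008),(.046,.03,.054),(.046,-.03,.054),(-.056,0,.0095)]))
E
```

```text
16.15 [-0.2133321  -0.04817368 -0.53506414] 0.08325429758522757
[[521.0, 56.0], [653.0, 56.0], [527.0, 237.0], [647.0, 237.0], [533.0, 86.0], [642.0, 86.0], [587.0, 233.0]]
```

View pics/f.png

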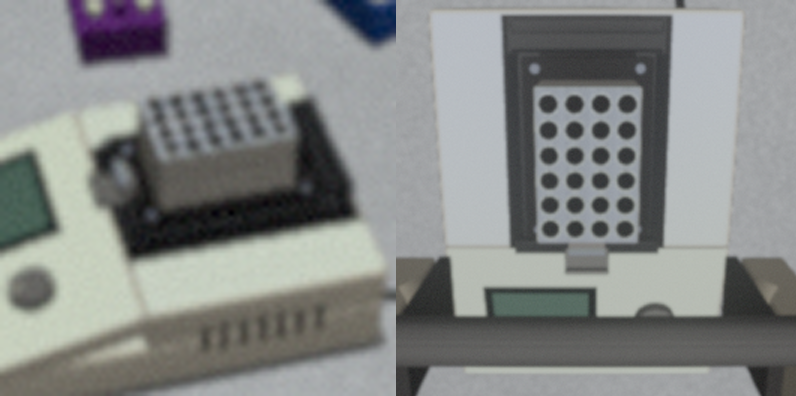

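The block sits flat and square in the seat, with its top-face back corners at (533,86) and (642,86) exactly as predicted. The lip is under the ledge and the gripper is clear.

```bash
python3 -c "
from plant import *
print(close_job())"
```

```text
the job is handed in; nothing more can be done
None
```

The 24-well block is on the mixer and latched, and the job was handed in at about 16 s of the 40 s allowed. I gripped the block and tilted it 13° with its lip end low. After feeling the lip touch the seat floor, I slid it under the ledge, swung the front down in steps, pressed to about 28 N beyond its weight, let go and backed off.

**Last checks:**
- **Catch:** the thumb tab is back at its rest position (0.0 px shift in the top view, about 0.1 px in the side view). A pull of about 15 N beyond the weight lifted the block only about 1 mm.
- **Fit:** the final wrist picture shows the block flat and square, with its top-face back corners where the fit model predicted. The gripper is clear and reads no contact.
- **Disagreement:** two wrist views disagreed by about 3 mm on the seat's sideways position. I used the closer one, and the block went in without side force.
- **Other objects:** I moved nothing else knowingly, but did not take a final full-scene picture to confirm it.

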